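Clamp a padlock in the engraving vise

TASK

This padlock is next for engraving: take it out of the tray and lay it flat between the jaws of the blue vise, body and shackle lengthwise along the jaws, in the middle of their length, and let go of it. Then push the spokes of the star handle round, one after another, until the jaws hold the padlock firmly. Leave the other things on the desk alone.

Things in the scene. Friction and masses are not known exactly. Their poses are not given: they have to be found in the camera images.
- padlock: brass padlock lying flat, steel shackle, 110 g, 58 (x) x 38 (y) x 14 (z) mm. Origin: centre of its underside; z up. Body x -3 to +29 mm, 38 mm wide, flat sides and end; shackle x -29 to -3 mm, 30 mm wide, 4 to 10 mm above the underside, end round. Grip it across the body (38 mm) or lengthwise over shackle end and body end (58 mm).
- tray: wooden counter tray, fixed, a channel 76 (x) x 130 (y) x 20 (z) mm, open at its y ends. Origin: centre of its underside. Floor 4 mm thick; lips 6 mm thick along both x sides, 20 mm high, 64 mm apart. The padlock lies in it, its x along the tray's x (within 0.05 rad): there is no room for a finger at its ends, only at its sides.
- vise: blue engraving vise, fixed. Origin at desk level under the middle of the clamped padlock; z up, y from star handle to fixed jaw. Foot 112 mm in x, y -105 to +55 mm. Steel bed 62 mm above the desk. Jaws 84 mm long (x -42 to +42), 18 mm high above the bed, open at both x ends; the padlock's x goes along vise x, either way round. Bearing block 44 mm wide, 88 high, y -96 to -82.
- fixed_jaw_face (a point): middle of the top edge of the fixed jaw's face: vise x = 0, y = +19 mm, z = 80 mm
- fixed_jaw: fixed steel jaw, 20 mm thick, vise y from +19 to +39 mm. Origin: lower middle of its face, on the bed
- moving_jaw_face (a point): middle of the top edge of the moving jaw's face: vise x = 0, z = 80 mm, y = -37 mm + 5 mm per rad of the star handle. The opening is 56 mm at handle 0 and 50 to 56 mm at the start: too narrow for fingers beside the padlock's 38 mm sides
- moving_jaw: moving steel jaw, 18 mm thick, 84 mm long, driven by the star handle through a quick screw; slides towards +y of the vise as the handle closes. Origin: lower middle of its face, on the bed
- star_handle (a joint): star handle angle, rad: 0 fully open, grows as it closes (upper spokes go to vise +x, away from the robot). Axis along vise y. Starts at 0 to 1.2; the jaws meet the padlock at about 3.6. Stiff (0.2 N m, 4 to 6 N at a knob); it stays where it is left, so the jaws stay tight when it is let go
- handle_hub (a point): centre of the star handle: vise x = 0, y = -115, z = 72 mm. Hub 30 mm diameter, y -101 to -131. Five 9 mm steel spokes at 72 degrees in the upright plane square to vise y, each with a 16 mm ball knob centred 55 mm from the axis, four black, one red. Only the upper part is in reach: push a spoke some 70 degrees along its arc, then take the next
- red_knob (a point): centre of the red knob, 55 mm from the handle's axis. At handle 0 it points straight up; at angle q it stands at vise x = 55 sin q mm, z = 72 + 55 cos q mm
- squeeze_bottle: green squeeze bottle, 186 mm tall, bystander; origin at its foot
- receipt_roll_a: white paper roll, 57 mm diameter, 57 mm tall, bystander; origin at its foot
- receipt_roll_b: white paper roll, 41 mm diameter, 57 mm tall, bystander; origin at its foot
- clip_box: yellow paper clip box 41 x 61 x 28 mm, bystander; origin at its foot
- glue_stick: red and white glue stick, 23 mm diameter, 86 mm tall, bystander; origin at its foot
- correction_fluid: white bottle with black cap, 32 mm diameter, 76 mm tall, bystander; origin at its foot
- pen_blue: blue and white pen lying, 142 mm long in y, bystander; origin under its middle
Not all that is in view belongs to the job. Of the things that look like the vise, the larger one is meant.

How it is judged (in metres and radians):
On the way:
1. the padlock lies flat on the bed between the open jaws, lengthwise along them, and is let go (x of padlock in the frame of vise between -0.012 and 0.012 m and z of padlock in the frame of vise between 0.058 and 0.066 m and angle between padlock's own z axis and vertical below 0.1 rad and contact force between the fingers and padlock below 0.3 N and angle between the x axis of padlock and the x axis of vise, either way round below 0.35 rad and y of padlock in the frame of vise between -0.03 and 0.012 m), for 0.2 s.
At the end, for the whole second after the job is handed in: the padlock lies flat on the bed of the vise (within 4 mm of the bed's height, tilted under 0.1 rad), its length along the jaws within 0.1 rad, its middle within 12 mm of the middle of the jaws' length, at rest, pressed by both jaws with over 8 N each, and not touched by the fingers (x of padlock in the frame of vise between -0.012 and 0.012 m and z of padlock in the frame of vise between 0.058 and 0.066 m and angle between padlock's own z axis and vertical below 0.1 rad and contact force between the fingers and padlock below 0.3 N and angle between the x axis of padlock and the x axis of vise, either way round below 0.1 rad and contact force between each of moving_jaw, fixed_jaw and padlock above 8 N and linear speed of padlock below 0.02 m/s).
It fails at once if a bystander is moved by more than 30 mm (distance of any of squeeze_bottle, receipt_roll_a, receipt_roll_b, clip_box, glue_stick, correction_fluid, pen_blue from where it was at the start of the episode above 0.03 m).
It also fails if it takes over 72 s, if anything falls off the work surface, if the arm or the gripper's body presses on something with over 40 N, if the wrist force passes 120 N, or if a joint passes its speed limit or range.

ROBOT

A 6-joint arm with a two-finger parallel gripper is mounted at the origin on a cart in front of the work surface, level with it; the furniture and walls round the work are solid. World frame = base frame: x ahead of the robot, y to its left, z up, the work surface at z = 0. Lengths are in m, angles in degrees, forces in N, time in s.
With the tool pointing down it reaches from about 0.4 to 0.825 m from the base axis. Payload 7 kg.
Tool frame: the origin (TCP) lies between the finger pads; the fingertips stand 25 mm ahead of it and the grasp point (between the pads) lies 6 mm ahead of it; z points along the fingers, y is the line along which they close (so a half turn about z gives the same grasp; the last joint's range is limited). The gripper opens to 88 mm and grips with 3 to 60 N. Pads are 19 mm wide; open, the fingers measure 130 mm over their backs; the gripper's body (78 mm by 193 mm) begins 47 mm behind the grasp point.
Start: joints at [90.648, 20.546, 0.682, 0, -70.136, -16.507], TCP at [0.184, 0.649, 0.252] pointing down, gripper open.
Joint ranges: [-176.03, 176.03], [-82.01, 121.73], [-58.28, 71.71], [-173.87, 95.51], [-174.79, -0.11], [-173.66, 173.66]. Speed limits (degrees/s): [136.94, 136.94, 172.46, 180, 180, 180].

INTERFACE

Orientations are given as [roll, pitch, yaw] about the fixed x, y, z axes, in that order (R = Rz(yaw) Ry(pitch) Rx(roll)).
In Python, from plant import status, optics, job gives the robot as it stands. The module is installed in compiled form; this text tells all that it offers.
- The arm moves only by the shell command python3 -m pendant 'ROWS'. ROWS is a JSON list of rows, 1 to 8 of them, each of 5 numbers: dx, dy, dz in m, then a turn about the tool's z in degrees, then the finger opening in m; each row is the pose to reach, as a shift and turn from the pose commanded when the command began, along the tool's axes at that moment; what a row does not reach only later rows make up. A row lasts 1/8 s, in which the tool goes at most 0.0625 m and 10.7 degrees, less where a joint would pass 70% of its speed; a pose out of reach is approached as far as the arm can. The fingers move at their own pace and stop on an object; the grip force is fixed at half the most. Time passes only in rows, so rows that do not move let the fingers close. It prints the time, the measured TCP pose, the force, the opening and the grip force at its end.
- status.get_obs(): the state, without advancing time (a new reading comes with each control period).
- optics.snapshot(name): name is "scene" or "top"; returns a dict with "frame" (400x640x3 uint8, red, green, blue), "z_map" (400x640 float32, m along the optical axis (not along the pixel's ray), 0 where there is no reading), "fovy" (degrees; the focal length in pixels is half the picture's height over the tangent of half this angle, whatever the lens; pixels are square), "cx", "cy" (the principal point, pixels), "R" (3x3) and "t" (3): a world point X has camera coordinates R X + t. Camera axes: x right, y down, z forward; pixel columns grow to the right and rows downward; lengths in m; the calibration is good to about 2 mm. A picture is of the moment at which its call begins.
- job.close_job(): hands the job in; it is judged then, once.
The state is a dict: "clock": time; "joint_pos": joint angles; "qvel": joint speeds; "tau": joint torques, N m; "tool_pos": TCP position; "orientation": TCP orientation; "force": force on the tool from outside, world axes, zero at the start; "moment": the same for the moment, N m; "opening": finger opening in m; "gripper_force": force on a finger pad.
Only numpy, scipy, OpenCV 4.12 (cv2) and the standard library are available. Lean on these libraries where they do the work, as an engineer would, in place of code of your own. Each camera call takes 0.05 s, during which the arm holds its last target. There are 200 camera calls.

## Working session

There is one attempt and no reset: what is moved stays moved. The work goes in short steps, Python scripts to look and compute and a shell command to move; the robot and the scene stay as the last step left them, time stands still between calls to the robot, and variables do not carry over. Pictures are saved under pics/ and viewed, at most 10 in all, crops included, and the job is handed in when it is done.

```bash
mkdir -p pics; cat > h.py <<'E'
import numpy as np, cv2
from plant import status, optics, job
def snap(n):
    s=optics.snapshot(n); f=200/np.tan(np.radians(s['fovy']/2)); s['f']=f
    z=s['z_map']; v,u=np.mgrid[0:400,0:640]
    P=np.stack([(u-s['cx'])/f*z,(v-s['cy'])/f*z,z],-1)
    s['W']=(P-s['t'])@s['R']; s['W'][z==0]=np.nan
    return s
def save(s,fn): cv2.imwrite('pics/'+fn,s['frame'][:,:,::-1])
def proj(s,X):
    c=s['R']@np.array(X)+s['t']; return c[:2]/c[2]*s['f']+[s['cx'],s['cy']]
E
python3 - <<'E'
from h import *
import pickle
for n in('scene','top'):
    s=snap(n); save(s,n+'0.png'); pickle.dump(s,open(n+'0.pkl','wb')); print(n,-s['R'].T@s['t'],s['R'][2])
print(status.get_obs())
E
```

```text
scene [-0.29086354 -0.79083795  0.57328417] [ 0.66868098  0.62696367 -0.39972779]
top [ 0.44379117 -0.03774536  1.33329982] [ 0.06705923 -0.00548398 -0.99773393]
{'clock': 0.1, 'joint_pos': array([ 9.06492842e+01,  2.05862115e+01,  6.39805829e-01, -1.73834369e-02,
       -7.01354679e+01, -1.65069399e+01]), 'qvel': array([ 0.00063755,  0.0029171 ,  0.13594428, -0.00616414, -0.08850546,
       -0.06715892]), 'tau': array([-3.17906008e-03, -5.84162199e+01,  2.93750596e+01,  7.01564491e+00,
        1.01084015e-02, -4.01283819e-05]), 'tool_pos': array([0.18435749, 0.64892849, 0.25073604]), 'orientation': array([ 1.79916857e+02, -7.59592418e-03, -1.58635688e+01]), 'force': array([-0.4158938 , -0.29417362, -0.01183627]), 'moment': array([-0.03044997, -0.05057596,  0.02729476]), 'gripper_force': 0.0, 'opening': 0.08753284696529824}
```

View pics/scene0.png

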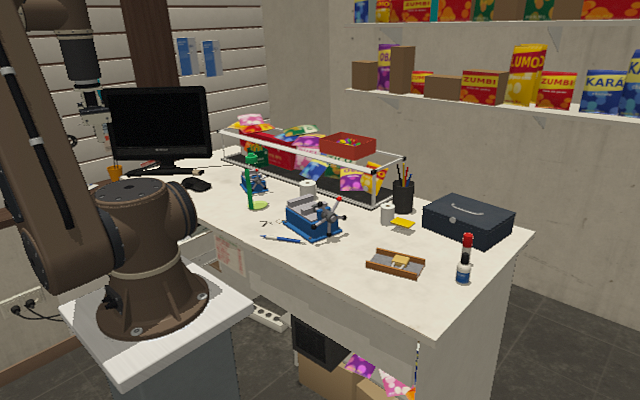

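View pics/top0.png

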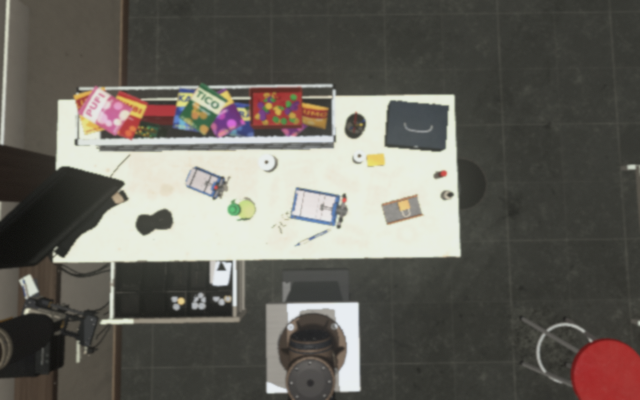

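The scene picture shows the blue vise at about (315,218), its red knob at (335,200), and the tray with the padlock at (397,262). In the top picture the vise is at (318,206), handle at (343,208) on the −y side, and the tray is at (402,208). The smaller vise, at (207,181), is a decoy.

```bash
python3 - <<'E'
from h import *
import pickle
T=pickle.load(open('top0.pkl','rb'));S=pickle.load(open('scene0.pkl','rb'))
print(T['f'],S['f'])
a=cv2.resize(T['frame'][175:240,275:435],(800,325),interpolation=cv2.INTER_CUBIC)
b=cv2.resize(S['frame'][185:285,270:440],(467,275),interpolation=cv2.INTER_CUBIC)
im=np.zeros((600,800,3),np.uint8);im[:325]=a;im[325:,:467]=b
cv2.imwrite('pics/c1.png',im[:,:,::-1])
def rect(W,m,name):
    p=W[m][:,:2].astype(np.float32); r=cv2.minAreaRect(p); print(name,m.sum(),r, W[m].mean(0))
for n,s in(('top',T),('scene',S)):
    W=s['W'];F=s['frame'].astype(int);z=W[...,2]
    hsv=cv2.cvtColor(s['frame'],cv2.COLOR_RGB2HSV)
    v,u=np.mgrid[0:400,0:640]
    box=((u>285)&(u<352)&(v>182)&(v<230)) if n=='top' else ((u>280)&(u<350)&(v>190)&(v<246))
    blue=box&(hsv[...,0]>100)&(hsv[...,0]<125)&(hsv[...,1]>120)
    rect(W,blue&(z>0.004),'blue')
    rect(W,box&(z>0.055)&(z<0.07),'z bed'); rect(W,box&(z>0.074)&(z<0.086),'z jaw')
    red=box&((hsv[...,0]<8)|(hsv[...,0]>172))&(hsv[...,1]>130); rect(W,red,'red')
    tb=((u>375)&(u<430)&(v>185)&(v<230)) if n=='top' else ((u>362)&(u<430)&(v>240)&(v<282))
    rect(W,tb&(z>0.012)&(z<0.024)&(hsv[...,1]>60),'tray'); rect(W,tb&(z>0.003),'trayall')
    br=tb&(hsv[...,0]>15)&(hsv[...,0]<30)&(hsv[...,1]>90)&(hsv[...,2]>150); rect(W,br,'brass')
    W2=W.copy(); 
    if n=='top':
        np.set_printoptions(linewidth=250)
        print((z[182:232,286:354:1]*1000).round()[::2,::2].astype(int))
E
```

```text
378.7987032105707 414.2565337607232
blue 0 ((0.0, 0.0), (0.0, 0.0), 0.0) [nan nan nan]
z bed 725 ((0.4773036241531372, -0.026662655174732208), (0.16911695897579193, 0.11653389036655426), 79.56905364990234) [ 0.47869619 -0.02450401  0.0617641 ]
z jaw 398 ((0.47890397906303406, -0.034761227667331696), (0.18129466474056244, 0.08323422074317932), 79.27515411376953) [ 0.48129621 -0.01733246  0.08021861]
red 6 ((0.49869176745414734, -0.11029884964227676), (0.003317879047244787, 0.009752401150763035), 87.89283752441406) [ 0.49858852 -0.11081711  0.12250084]
tray 202 ((0.46677568554878235, -0.3181836009025574), (0.07414441555738449, 0.11861885339021683), 13.86864948272705) [ 0.47341783 -0.32187604  0.01842374]
trayall 821 ((0.47305524349212646, -0.32404857873916626), (0.18724559247493744, 0.15096290409564972), 89.1256332397461) [ 0.46791427 -0.32082759  0.00941493]
brass 96 ((0.48383253812789917, -0.3249129056930542), (0.0322912223637104, 0.03790301829576492), 16.93596076965332) [ 0.48365823 -0.32442006  0.01689478]
[[                   4                    0                    0            
[... 18498 characters left out ...]
030498936772346497), (0.26558446884155273, 0.010977514088153839), 41.64421081542969) [ 0.51514274 -0.09959916  0.10616511]
tray 480 ((0.46784707903862, -0.32189279794692993), (0.08234667778015137, 0.12786169350147247), 14.193215370178223) [ 0.46795852 -0.32638717  0.01681543]
trayall 1067 ((0.4679851531982422, -0.3226239085197449), (0.08243761956691742, 0.1299239993095398), 14.191001892089844) [ 0.46778683 -0.32710482  0.01111983]
brass 146 ((0.46965786814689636, -0.32518330216407776), (0.07782857865095139, 0.12048893421888351), 12.6624174118042) [nan nan nan]<stdin>:10: RuntimeWarning: Mean of empty slice.
  ret = um.true_divide(
<stdin>:26: RuntimeWarning: invalid value encountered in cast
```

View pics/c1.png

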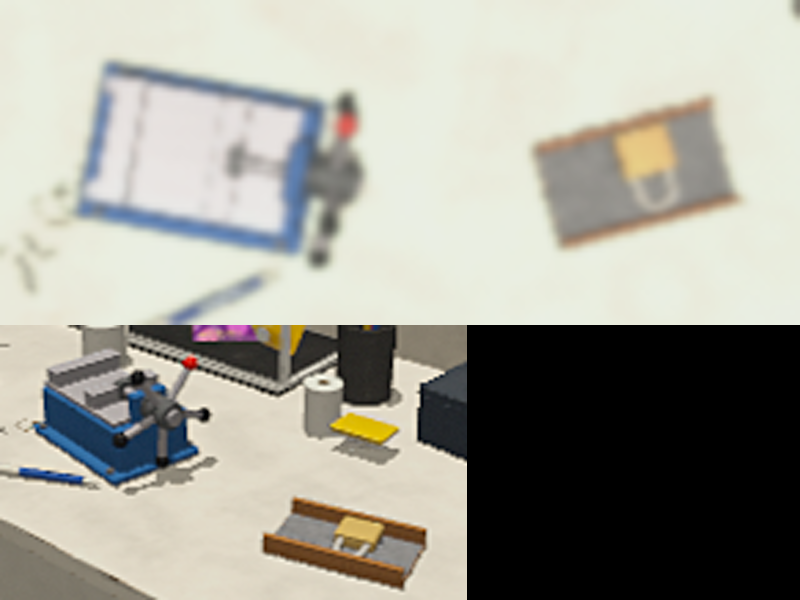

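The crops show the padlock body on the far side (+x) and the shackle towards the robot. The vise is turned about −10°, with the red knob tilted to vise +x. I'll now fit the poses.

```bash
python3 - <<'E'
from h import *
import pickle
from scipy.optimize import differential_evolution as DE
T=pickle.load(open('top0.pkl','rb'));S=pickle.load(open('scene0.pkl','rb'))
def loc(P,x,y,a):
    c,s=np.cos(a),np.sin(a); d=P[:,:2]-[x,y]; return d@[c,s], d@[-s,c]
for s,nm in((T,'top'),(S,'scene')):
    W=s['W'].reshape(-1,3); W=W[~np.isnan(W[:,2])]
    P=W[(abs(W[:,0]-.477)<.09)&(W[:,1]>-.09)&(W[:,1]<.08)&(W[:,2]>-.02)]
    if nm=='scene': P=P[P[:,2]>.05]
    def cost(p):
        X,Y=loc(P,*p[:3]); j=-.037+.005*p[3]; w=abs(X)<.042
        h=np.where(w&(Y>.019)&(Y<.039),.08,np.where(w&(Y<j)&(Y>j-.018),.08,np.where((abs(X)<p[4])&(Y<p[5]),.062,0.01)))
        return np.minimum(abs(P[:,2]-h),.02).mean()
    r=DE(cost,[(.44,.51),(-.04,.04),(-.35,0),(0,1.3),(.042,.06),(.039,.055)],seed=1,popsize=25,maxiter=250,tol=1e-8)
    x=r.x;print(nm,len(P),'vise',x.round(4),np.degrees(x[2]),r.fun)
# red knob
for s,nm in((T,'top'),(S,'scene')):
    hsv=cv2.cvtColor(s['frame'],cv2.COLOR_RGB2HSV);v,u=np.mgrid[0:400,0:640]
    b=((u>335)&(u<352)&(v>190)&(v<215)) if nm=='top' else ((u>325)&(u<345)&(v>190)&(v<206))
    m=b&((hsv[...,0]<8)|(hsv[...,0]>172))&(hsv[...,1]>150); print('red px',m.sum(),u[m].mean(),v[m].mean(),np.nanmedian(s['W'][m],0))
    # heights of padlock in the tray
    W=s['W'].reshape(-1,3); W=W[~np.isnan(W[:,2])]
    P=W[(abs(W[:,0]-.468)<.06)&(abs(W[:,1]+.322)<.1)&(W[:,2]>-.01)]
    def ct(p):
        X,Y=loc(P,*p[:3]); X2,Y2=loc(P,p[3],p[4],p[5])
        inn=(abs(X)<.038)&(abs(Y)<.065)
        h=np.where(inn,np.where(abs(X)>.032,.02,np.where((abs(Y2)<.019)&(X2>-.003)&(X2<.029),.018,.004)),0)
        return np.minimum(abs(P[:,2]-h),.01).mean()
    r=DE(ct,[(.45,.485),(-.34,-.31),(.1,.4),(.45,.485),(-.345,-.305),(.1,.4)],seed=1,popsize=25,maxiter=250,tol=1e-8); print(nm,'tray/padlock',r.x.round(4),r.fun)
    for a,b_ in(((.3,-.27),(.36,-.27)),): pass
    D=W[(abs(W[:,1]+.27)<.02)&(abs(W[:,2])<.01)&(W[:,0]>.2)]; print('desk x min',np.percentile(D[:,0],1))
E
```

```text
top 2477 vise [ 0.487   0.0088 -0.1874  0.6558  0.0463  0.05  ] -10.73797389029339 0.006915130568994886
scene 772 vise [ 0.4928  0.0064 -0.2295  0.0376  0.0538  0.046 ] -13.152067826247448 0.006242217846254866
red px 2 344.0 199.5 [ 0.49851854 -0.11181332  0.12365257]
top tray/padlock [ 0.4667 -0.3194  0.2446  0.4692 -0.3284  0.2631] 0.002364085078519024
desk x min 0.30434791063201033
red px 18 338.94444444444446 198.5 [ 0.49668731 -0.1157158   0.11700286]
scene tray/padlock [ 0.4695 -0.3214  0.2568  0.4693 -0.3296  0.21  ] 0.0031835207070546453
desk x min 0.3003470711221673
```

```bash
cat >> h.py <<'E'
VX,VY,VA=.487,.0088,np.radians(-10.74)
def vise(x,y,z): return [VX+x*np.cos(VA)-y*np.sin(VA),VY+x*np.sin(VA)+y*np.cos(VA),z]
def to(xyz,yaw):
    from scipy.spatial.transform import Rotation as Ro
    o=status.get_obs(); R=Ro.from_euler('xyz',o['orientation'],degrees=True).as_matrix()
    d=R.T@(np.array(xyz)-o['tool_pos']); t=-(yaw-o['orientation'][2]+180)%360-180
    t=-((yaw-o['orientation'][2]+180)%360-180)
    print('to',np.round(d,4),'turn',round(t,2),'rows',np.ceil(np.linalg.norm(d)/.0625),'clock',o['clock'],'j',o['joint_pos'].round(0))
E
python3 -m pendant '[[0.04,0.034,0,10,0.088],[0.08,0.068,0,20,0.088],[0.12,0.102,0,30,0.088],[0.16,0.136,0,40,0.088],[0.2,0.17,0,50,0.088],[0.24,0.204,0,60,0.088],[0.28,0.238,0,70,0.088],[0.32,0.27,0,80,0.088]]'
python3 -c "
from h import *
to([.5,-.1,.25],-166+20)"
```

```text
clock: 1.1
tool_pos: [0.419, 0.3005, 0.2515]
orientation: [180.0, 0.0, -96.2]
force: [0.4, 0.7, -0.5]
opening: 0.0876
gripper_force: 0.0
to [ 0.3894 -0.1236  0.0015] turn 49.82 rows 7.0 clock 1.1 j [ 57.   5. -19.  -0. -65. -64.]
```

```bash

python3 -m pendant '[[0.049,-0.0155,0,7,0.088],[0.097,-0.031,0,14,0.088],[0.146,-0.0465,0,21,0.088],[0.195,-0.062,0,28,0.088],[0.243,-0.077,0,35,0.088],[0.292,-0.093,0,42,0.088],[0.34,-0.108,0,49,0.088],[0.389,-0.1236,0,50,0.088]]'
python3 -c "
from h import *
to([.4825,-.326,.12],-166)"
```

```text
clock: 2.1
tool_pos: [0.5017, -0.0991, 0.2515]
orientation: [180.0, 0.0, -146.0]
force: [0.0, 0.4, 0.3]
opening: 0.0874
gripper_force: 0.0
to [ 0.1429 -0.1773  0.1315] turn 20.03 rows 5.0 clock 2.1 j [ 11.   5. -20.  -0. -65. -67.]
```

```bash

python3 -m pendant '[[0.029,-0.035,0.0,4,0.088],[0.057,-0.071,0.02,8,0.088],[0.086,-0.106,0.06,12,0.088],[0.114,-0.142,0.1,16,0.088],[0.143,-0.177,0.1315,20,0.088],[0.143,-0.177,0.1315,20,0.088]]'
python3 -m pendant '[[0,0,0.05,0,0.088],[0,0,0.086,0,0.088],[0,0,0.089,0,0.088],[0,0,0.089,0,0.02],[0,0,0.089,0,0.02],[0,0,0.089,0,0.02],[0,0,0.089,0,0.02],[0,0,0.089,0,0.02]]'
python3 -c "
from h import *
to([.4825,-.326,.12],-166)"
```

```text
clock: 2.85
tool_pos: [0.4801, -0.326, 0.1164]
orientation: [179.8, -0.3, -166.1]
force: [-0.3, 1.0, 0.3]
opening: 0.088
gripper_force: 0.0
clock: 3.85
tool_pos: [0.4828, -0.3243, 0.0313]
orientation: [-180.0, 0.0, -165.9]
force: [-0.3, -0.2, -0.6]
opening: 0.0435
gripper_force: 0.0
to [ 0.0007 -0.0016 -0.0887] turn 0.13 rows 2.0 clock 3.85 j [-15.  25. -26.  -0. -39. -61.]
```

```bash

python3 -m pendant '[[0,0,0,0,0.02],[0,0,0,0,0.02],[0,0,0,0,0.02],[0,0,0,0,0.02]]'
python3 -m pendant '[[0,0,-0.04,0,0.02],[0,0,-0.08,0,0.02],[0,0,-0.08,0,0.02]]'
python3 -c "
from h import *
to([.36,-.27,.11],-90)"
```

```text
clock: 4.35
tool_pos: [0.4828, -0.3243, 0.0312]
orientation: [-180.0, 0.0, -165.9]
force: [-0.6, 0.8, 2.8]
opening: 0.0375
gripper_force: 29.8
clock: 4.72
tool_pos: [0.4846, -0.3249, 0.1142]
orientation: [-179.8, 0.3, -165.8]
force: [0.4, 0.0, -0.8]
opening: 0.0374
gripper_force: 29.8
to [0.1074 0.0838 0.0033] turn -75.83 rows 3.0 clock 4.725 j [-15.  19. -21.   0. -49. -61.]
```

```bash

python3 -m pendant '[[0.013,0.01,0,-10,0.02],[0.027,0.021,0,-20,0.02],[0.04,0.031,0,-30,0.02],[0.054,0.042,0,-40,0.02],[0.067,0.052,0,-50,0.02],[0.081,0.063,0,-60,0.02],[0.094,0.073,0,-70,0.02],[0.1074,0.084,0,-75.8,0.02]]'
python3 -m pendant '[[0,0,0.03,0,0.02],[0,0,0.06,0,0.02],[0,0,0.08,0,0.02],[0,0,0.08,0,0.02]]'
python3 -c "
from h import *
to([.36,-.27,.0278],-90)"
```

```text
clock: 5.72
tool_pos: [0.357, -0.2686, 0.1102]
orientation: [179.9, 0.0, -89.8]
force: [0.2, 0.6, -1.5]
opening: 0.0376
gripper_force: 29.8
clock: 6.22
tool_pos: [0.3564, -0.2686, 0.0293]
orientation: [179.7, 0.1, -90.1]
force: [0.1, -1.3, -1.0]
opening: 0.0377
gripper_force: 29.8
to [ 0.0014 -0.0036  0.0015] turn -0.08 rows 1.0 clock 6.225 j [-12.  16. -43.  -0. -32.  12.]
```

```bash

python3 -m pendant '[[0,0,0.002,0,0.02],[0,0,0.002,0,0.02],[0,0,0.002,0,0.08],[0,0,0.002,0,0.08],[0,0,0.002,0,0.08],[0,0,0.002,0,0.08],[0,0,-0.04,0,0.088],[0,0,-0.09,0,0.088]]'
python3 -m pendant '[[0,0,-0.06,10,0.088],[0,0,-0.08,20,0.088],[0.12,0,-0.08,30,0.088],[0.12,0,-0.08,40,0.088],[0.12,0,-0.08,50,0.088],[0.12,0,-0.08,60,0.088],[0.12,0,-0.08,70,0.088],[0.12,0,-0.08,80,0.088]]'
python3 - <<'E'
from h import *
for n in('top','scene'):
    s=snap(n)
    c=proj(s,[.357,-.28,.01]).astype(int); print(n,c)
    im=s['frame'][c[1]-25:c[1]+25,c[0]-33:c[0]+33]; cv2.imwrite(f'pics/p_{n}.png',cv2.resize(im,(396,300),interpolation=cv2.INTER_CUBIC)[:,:,::-1])
    hsv=cv2.cvtColor(s['frame'],cv2.COLOR_RGB2HSV);W=s['W']
    m=(abs(W[...,0]-.357)<.05)&(abs(W[...,1]+.28)<.05)&(W[...,2]>.009)&(W[...,2]<.022)
    br=m&(hsv[...,0]>14)&(hsv[...,0]<30)&(hsv[...,1]>90)
    for k in(m,br): print(k.sum(),cv2.minAreaRect(W[k][:,:2].astype(np.float32)),W[k].mean(0))
a=[cv2.imread(f'pics/p_{n}.png') for n in('top','scene')];cv2.imwrite('pics/p1.png',np.hstack(a))
to([.357,-.283,.11],-180)
E
```

```text
clock: 7.22
tool_pos: [0.3572, -0.2688, 0.1214]
orientation: [179.8, 0.0, -90.1]
force: [1.4, -0.0, -0.6]
opening: 0.0868
gripper_force: 0.0
clock: 8.22
tool_pos: [0.3577, -0.389, 0.2008]
orientation: [180.0, -0.0, -170.4]
force: [-0.6, 0.4, 0.0]
opening: 0.0874
gripper_force: 0.0
top [391 240]
0 ((0.0, 0.0), (0.0, 0.0), 0.0) [nan nan nan]
0 ((0.0, 0.0), (0.0, 0.0), 0.0) [nan nan nan]
scene [353 276]
154 ((0.3579425513744354, -0.2844204604625702), (0.036787014454603195, 0.057446788996458054), 2.6390774250030518) [ 0.35633186 -0.27677001  0.01244709]
134 ((0.3568359613418579, -0.27352142333984375), (0.03449065238237381, 0.03729337826371193), 88.42762756347656) [ 0.35574527 -0.27348299  0.01284076]
to [-0.0173  0.1045  0.0909] turn 9.81 rows 3.0 clock 8.325 j [-26.   9. -22.  -0. -59. -54.]<stdin>:9: RuntimeWarning: Mean of empty slice.
  ret = um.true_divide(
```

View pics/p1.png

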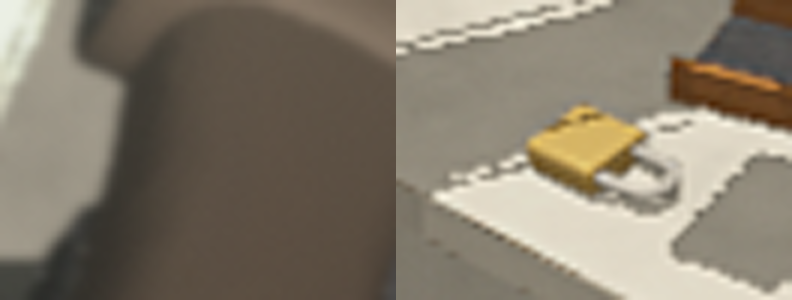

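The scene crop shows the padlock lying flat on the desk, body on the +y side, centred at about (0.357, −0.284), clear of the tray. Next I regrip it lengthwise.

```bash

python3 -m pendant '[[-0.006,0.05,0,5,0.088],[-0.017,0.1045,0.03,9.8,0.088],[-0.017,0.1045,0.09,9.8,0.088],[-0.017,0.1045,0.13,9.8,0.088],[-0.017,0.1045,0.16,9.8,0.088],[-0.017,0.1045,0.173,9.8,0.088],[-0.017,0.1045,0.173,9.8,0.088]]'
python3 -c "
from h import *
to([.357,-.283,.0275],-180)"
```

```text
clock: 9.2
tool_pos: [0.3565, -0.2832, 0.0278]
orientation: [180.0, -0.1, -179.8]
force: [0.3, 0.2, -0.4]
opening: 0.0879
gripper_force: 0.0
to [-0.0005  0.0002  0.0003] turn 0.25 rows 1.0 clock 9.2 j [-14.  16. -42.   0. -32. -76.]
```

```bash

python3 -m pendant '[[0,0,0,0,0.04],[0,0,0,0,0.04],[0,0,0,0,0.04],[0,0,0,0,0.04],[0,0,0,0,0.04],[0,0,0,0,0.04]]'
python3 -m pendant '[[0,0,-0.06,0,0.04],[0,0,-0.12,0,0.04],[0,0,-0.17,0,0.04],[0,0,-0.17,0,0.04]]'
python3 - <<'E'
from h import *
s=snap('scene'); o=status.get_obs(); c=proj(s,o['tool_pos']).astype(int)
im=s['frame'][c[1]-40:c[1]+60,c[0]-60:c[0]+60]; cv2.imwrite('pics/g.png',cv2.resize(im,(600,500),interpolation=cv2.INTER_CUBIC)[:,:,::-1])
to(vise(0,-9+0,.17) if 0 else vise(0,-.008,.17),-100.74)
E
```

```text
clock: 9.95
tool_pos: [0.357, -0.2831, 0.0286]
orientation: [-180.0, 0.0, -179.8]
force: [-0.6, 3.6, 7.2]
opening: 0.0567
gripper_force: 30.0
clock: 10.45
tool_pos: [0.3587, -0.2839, 0.2021]
orientation: [-179.8, 0.4, -179.8]
force: [0.6, 0.1, -2.5]
opening: 0.0569
gripper_force: 30.0
to [-0.1288  0.2839  0.0299] turn -79.13 rows 6.0 clock 10.5 j [-14.   2. -30.  -0. -58. -76.]
```

View pics/g.png

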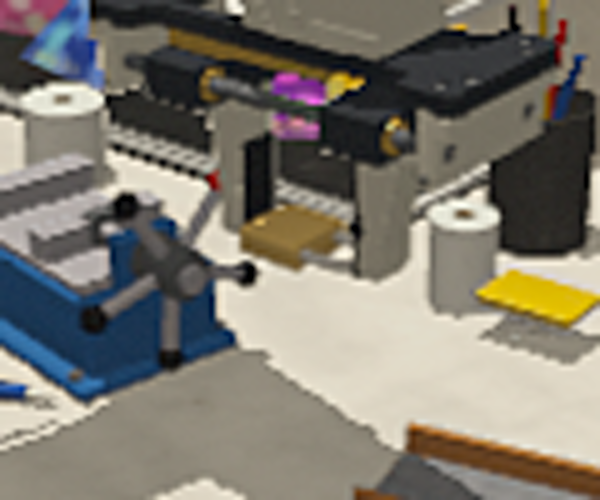

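The gripper holds the padlock flat: brass body at (290,235), shackle at the right finger. I'll carry it over the vise.

```bash

python3 -m pendant '[[-0.016,0.035,0,-10,0.04],[-0.032,0.071,0,-20,0.04],[-0.048,0.106,0,-30,0.04],[-0.064,0.142,0,-40,0.04],[-0.08,0.177,0,-50,0.04],[-0.096,0.213,0,-60,0.04],[-0.112,0.248,0,-70,0.04],[-0.1288,0.284,0.0,-79.1,0.04]]'
python3 -m pendant '[[0,0,0,0,0.04],[0,0,0.03,0,0.04],[0,0,0.03,0,0.04]]'
python3 - <<'E'
from h import *
s=snap('scene'); c=proj(s,vise(0,0,.1)).astype(int)
im=s['frame'][c[1]-50:c[1]+50,c[0]-60:c[0]+60]; cv2.imwrite('pics/v1.png',cv2.resize(im,(720,600),interpolation=cv2.INTER_CUBIC)[:,:,::-1])
to(vise(0,-.008,.0908),-100.74)
E
```

```text
clock: 11.5
tool_pos: [0.484, 0.0021, 0.1962]
orientation: [179.8, -0.1, -100.5]
force: [0.4, -0.4, -1.3]
opening: 0.0563
gripper_force: 30.0
clock: 11.88
tool_pos: [0.4822, 0.0001, 0.1652]
orientation: [179.7, -0.2, -100.9]
force: [-0.3, -0.1, -1.3]
opening: 0.0564
gripper_force: 30.0
to [-0.0012 -0.0022  0.0759] turn -0.08 rows 2.0 clock 11.925 j [ 23.   7. -30.  -0. -54. -34.]
```

View pics/v1.png

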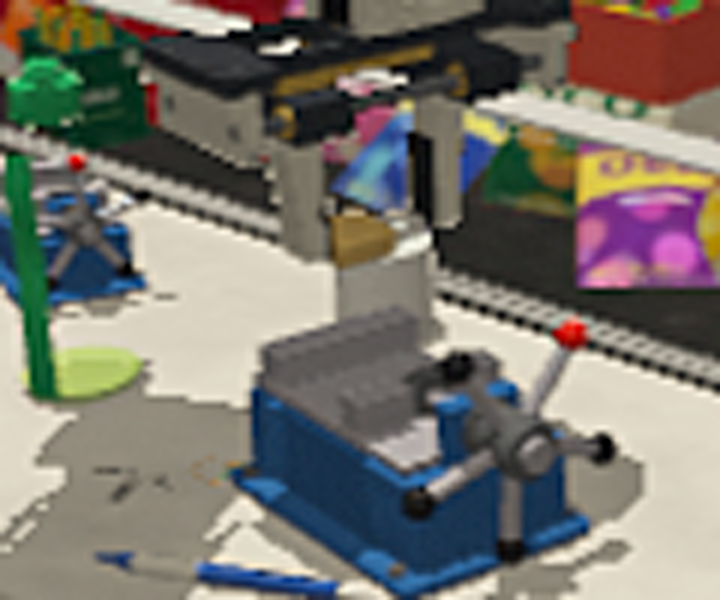

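The padlock hangs above the jaw gap, held level; the gap runs along about (330,390) and the red knob is at (570,333). Now I lower it.

```bash

python3 -m pendant '[[-0.001,-0.002,0.02,0,0.04],[-0.001,-0.002,0.04,0,0.04],[-0.001,-0.002,0.06,0,0.04],[-0.001,-0.002,0.07,0,0.04],[-0.001,-0.002,0.073,0,0.04]]'
python3 -c "
from h import *
to(vise(0,-.008,.0908),-100.74)"
```

```text
clock: 12.55
tool_pos: [0.487, 0.0015, 0.0951]
orientation: [180.0, -0.0, -100.8]
force: [0.3, 0.9, -0.3]
opening: 0.0561
gripper_force: 30.0
to [0.0009 0.0013 0.0043] turn -0.04 rows 1.0 clock 12.55 j [ 23.  13. -34.   0. -43. -34.]
```

```bash

python3 -m pendant '[[0.001,0.001,0.001,0,0.04],[0.001,0.001,0.002,0,0.04],[0.001,0.001,0.003,0,0.04],[0.001,0.001,0.003,0,0.04]]'
python3 -m pendant '[[0,0,0.001,0,0.04],[0,0,0.001,0,0.04]]'
```

```text
clock: 13.05
tool_pos: [0.4858, 0.001, 0.0922]
orientation: [-180.0, 0.0, -100.8]
force: [-0.4, 0.1, -1.5]
opening: 0.0565
gripper_force: 30.0
clock: 13.3
tool_pos: [0.4857, 0.001, 0.091]
orientation: [180.0, -0.0, -100.8]
force: [-0.0, 0.6, -1.1]
opening: 0.0565
gripper_force: 30.0
```

```bash

python3 -m pendant '[[0,0,0.001,0,0.04],[0,0,0.001,0,0.04]]'
python3 -m pendant '[[0,0,0,0,0.08],[0,0,0,0,0.088],[0,0,0,0,0.088],[0,0,0,0,0.088],[0,0,0,0,0.088]]'
python3 -m pendant '[[0,0,-0.03,0,0.088],[0,0,-0.08,0,0.088],[0,0,-0.13,0,0.088],[0,0,-0.13,0,0.088]]'
python3 -c "
from h import *
to(vise(-.06,-.115,.22),-10.74)"
```

```text
clock: 13.55
tool_pos: [0.4858, 0.001, 0.0906]
orientation: [-180.0, -0.0, -100.7]
force: [-2.3, 0.4, 5.1]
opening: 0.0561
gripper_force: 30.0
clock: 14.18
tool_pos: [0.4857, 0.001, 0.09]
orientation: [180.0, 0.0, -100.8]
force: [-0.6, 0.3, -0.3]
opening: 0.0873
gripper_force: 0.0
clock: 14.68
tool_pos: [0.4879, 0.0016, 0.2242]
orientation: [-179.6, 0.2, -100.7]
force: [-0.6, 1.1, 0.2]
opening: 0.0878
gripper_force: 0.0
to [0.108  0.0623 0.0034] turn -89.99 rows 2.0 clock 14.675 j [ 23.   4. -25.   0. -61. -34.]
```

```bash

python3 -m pendant '[[0.013,0.008,0,-10,0],[0.027,0.016,0,-20,0],[0.04,0.024,0,-30,0],[0.054,0.032,0,-40,0],[0.067,0.04,0,-50,0],[0.081,0.048,0,-60,0],[0.094,0.055,0,-70,0],[0.108,0.0623,0,-80,0]]'
python3 -m pendant '[[0,0,0,-10,0],[0,0,0,-10,0]]'
python3 - <<'E'
from h import *
s=snap('scene'); c=proj(s,vise(0,-.05,.08)).astype(int)
im=s['frame'][c[1]-50:c[1]+40,c[0]-60:c[0]+60]; cv2.imwrite('pics/v2.png',cv2.resize(im,(800,600),interpolation=cv2.INTER_CUBIC)[:,:,::-1])
to(vise(-.06,-.115,.13),-10.74); to(vise(.04,-.115,.13),-10.74)
E
```

```text
clock: 15.68
tool_pos: [0.4036, -0.0939, 0.2194]
orientation: [180.0, 0.1, -20.4]
force: [-0.4, -0.2, -0.6]
opening: 0.013
gripper_force: 0.0
clock: 15.92
tool_pos: [0.404, -0.0936, 0.2196]
orientation: [180.0, 0.0, -10.8]
force: [0.1, 0.3, 0.2]
opening: 0.0007
gripper_force: 0.0
to [ 0.0024 -0.001   0.0896] turn -0.25 rows 2.0 clock 15.975 j [ 15.  -3. -33.  -0. -61.  65.]
to [ 0.1024 -0.0014  0.0896] turn -0.25 rows 3.0 clock 15.975 j [ 15.  -3. -33.  -0. -61.  65.]
```

View pics/v2.png

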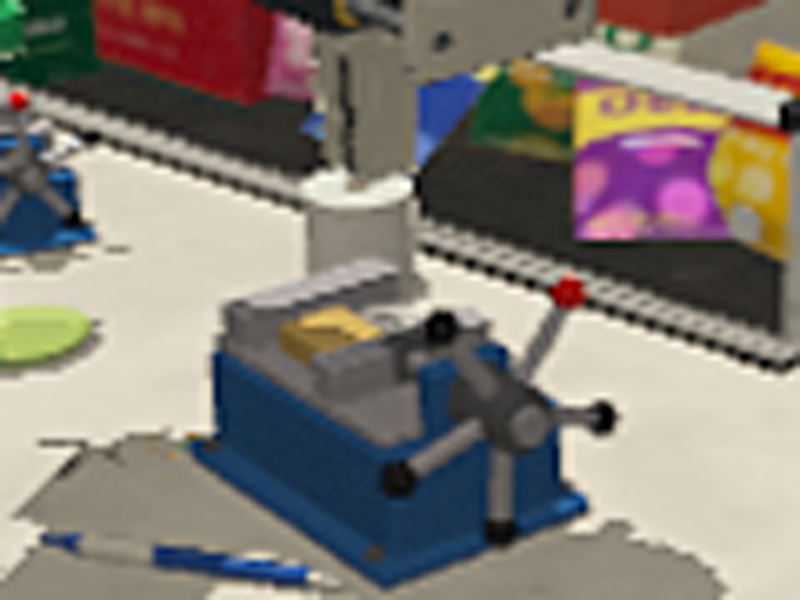

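The padlock lies flat between the jaws, brass body at (330,330). The next spoke to push is the black knob at (440,325), upper left of the hub.

```bash

python3 -m pendant '[[0.002,-0.001,0.05,0,0],[0.002,-0.001,0.09,0,0],[0.002,-0.001,0.09,0,0]]'
python3 -m pendant '[[0.01,0,0,0,0],[0.02,0,0,0,0],[0.03,0,0,0,0],[0.04,0,0,0,0],[0.05,0,0,0,0],[0.06,0,0,0,0],[0.07,0,0,0,0],[0.082,0,0,0,0]]'
python3 - <<'E'
from h import *
print(status.get_obs()['force'])
s=snap('scene'); c=proj(s,vise(0,-.05,.08)).astype(int)
im=s['frame'][c[1]-50:c[1]+40,c[0]-60:c[0]+60]; cv2.imwrite('pics/v3.png',cv2.resize(im,(800,600),interpolation=cv2.INTER_CUBIC)[:,:,::-1])
to(vise(-.06,-.115,.13),-10.74); to(vise(.03,-.115,.13),-10.74)
E
```

```text
clock: 16.35
tool_pos: [0.4044, -0.0932, 0.1279]
orientation: [179.9, 0.3, -10.9]
force: [0.6, -0.2, 1.2]
opening: 0.0007
gripper_force: 0.0
clock: 17.35
tool_pos: [0.4861, -0.1084, 0.1297]
orientation: [180.0, 0.2, -10.8]
force: [-6.5, 0.8, 1.3]
opening: 0.0004
gripper_force: 2.4
[-6.54622727  0.79722216  1.32504451]
to [-0.083  -0.0001  0.0001] turn -0.04 rows 2.0 clock 17.4 j [ 10.  11. -30.   0. -49.  69.]
to [ 0.007  -0.0001  0.    ] turn -0.04 rows 1.0 clock 17.4 j [ 10.  11. -30.   0. -49.  69.]
```

View pics/v3.png

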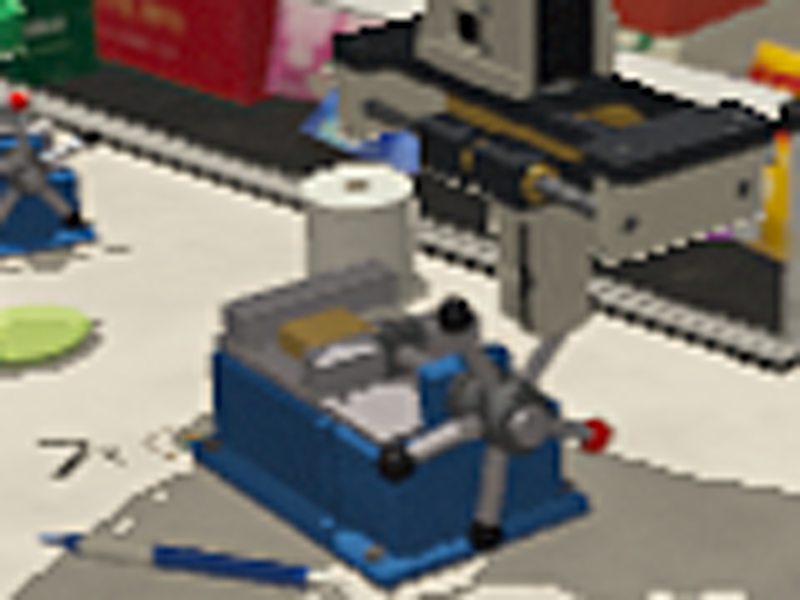

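The red knob has swung to (597,435), about 115°, and the jaw has moved in with the padlock still flat. The next knob, at (455,312), is at about −28°. I push again.

```bash

python3 -m pendant '[[-0.005,0,-0.025,0,0],[-0.005,0,-0.07,0,0],[-0.04,0,-0.07,0,0],[-0.08,0,-0.07,0,0],[-0.08,0,-0.03,0,0],[-0.08,0,0,0,0],[-0.08,0,0,0,0]]'
python3 -m pendant '[[0.01,0,0,0,0],[0.02,0,0,0,0],[0.03,0,0,0,0],[0.04,0,0,0,0],[0.05,0,0,0,0],[0.06,0,0,0,0],[0.07,0,0,0,0],[0.08,0,0,0,0]]'
python3 - <<'E'
from h import *
s=snap('scene'); c=proj(s,vise(0,-.05,.08)).astype(int)
im=s['frame'][c[1]-50:c[1]+40,c[0]-60:c[0]+60]; cv2.imwrite('pics/v4.png',cv2.resize(im,(800,600),interpolation=cv2.INTER_CUBIC)[:,:,::-1])
to(vise(-.06,-.115,.13),-10.74); to(vise(.03,-.115,.13),-10.74)
E
```

```text
clock: 18.27
tool_pos: [0.4083, -0.0933, 0.1294]
orientation: [180.0, 0.1, -10.8]
force: [0.1, 0.2, 0.1]
opening: -0.0
gripper_force: 0.0
clock: 19.27
tool_pos: [0.486, -0.1085, 0.1293]
orientation: [180.0, 0.2, -10.8]
force: [-5.7, 1.0, 1.8]
opening: 0.0007
gripper_force: 2.4
to [-0.0826 -0.0002 -0.0002] turn -0.03 rows 2.0 clock 19.325 j [ 10.  11. -30.   0. -49.  69.]
to [ 0.0074 -0.0002 -0.0004] turn -0.03 rows 1.0 clock 19.325 j [ 10.  11. -30.   0. -49.  69.]
```

View pics/v4.png

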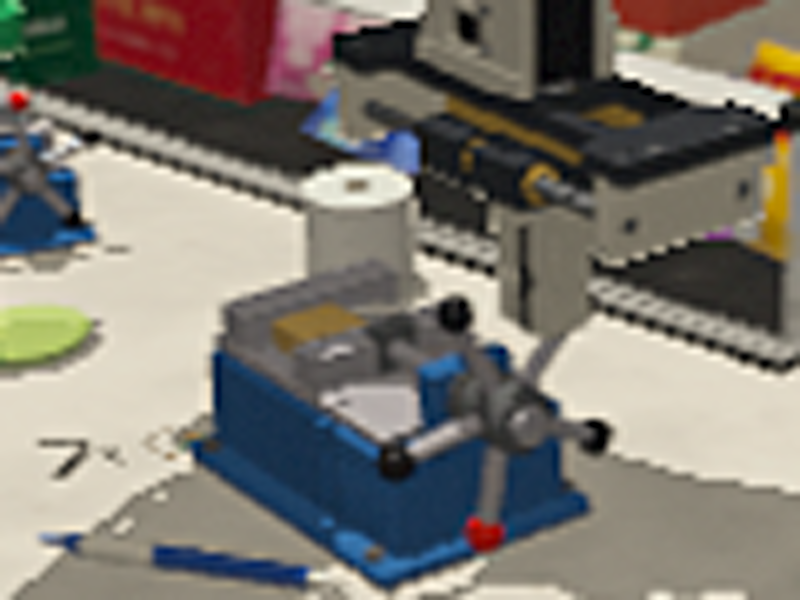

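The red knob is now at (485,533), q ≈ 3.2, and the jaw is almost on the padlock. The last push goes gently, watching the force.

```bash

python3 -m pendant '[[-0.005,0,-0.025,0,0],[-0.005,0,-0.07,0,0],[-0.04,0,-0.07,0,0],[-0.08,0,-0.07,0,0],[-0.08,0,-0.03,0,0],[-0.08,0,0,0,0],[-0.08,0,0,0,0]]'
python3 -m pendant '[[0.01,0,0,0,0],[0.015,0,0,0,0],[0.02,0,0,0,0],[0.025,0,0,0,0]]'
python3 -m pendant '[[0.003,0,0,0,0],[0.006,0,0,0,0],[0.006,0,0,0,0]]'
python3 -m pendant '[[0.003,0,0,0,0],[0.004,0,0,0,0],[0.004,0,0,0,0]]'
```

```text
clock: 20.2
tool_pos: [0.4082, -0.0934, 0.1292]
orientation: [179.9, 0.1, -10.8]
force: [1.0, 0.9, 0.3]
opening: 0.0005
gripper_force: 0.0
clock: 20.7
tool_pos: [0.4321, -0.098, 0.1301]
orientation: [180.0, 0.1, -10.8]
force: [-5.7, 2.6, 3.7]
opening: 0.0005
gripper_force: 3.0
clock: 21.08
tool_pos: [0.4384, -0.0993, 0.1301]
orientation: [180.0, 0.1, -10.8]
force: [-5.1, 0.7, 3.1]
opening: 0.0005
gripper_force: 2.1
clock: 21.45
tool_pos: [0.4416, -0.0999, 0.13]
orientation: [180.0, 0.1, -10.8]
force: [-7.5, 1.6, 5.5]
opening: 0.0004
gripper_force: 3.7
```

```bash

python3 -m pendant '[[0.002,0,0,0,0],[0.003,0,0,0,0],[0.003,0,0,0,0]]'
python3 -m pendant '[[0.002,0,0,0,0],[0.003,0,0,0,0],[0.003,0,0,0,0]]'
```

```text
clock: 21.82
tool_pos: [0.4437, -0.1005, 0.1298]
orientation: [180.0, 0.2, -10.8]
force: [-10.0, 3.6, 7.5]
opening: 0.0002
gripper_force: 5.1
clock: 22.2
tool_pos: [0.4458, -0.1011, 0.1297]
orientation: [179.9, 0.3, -10.8]
force: [-12.7, 5.0, 10.8]
opening: 0.0006
gripper_force: 6.7
```

```bash

python3 -m pendant '[[0.002,0,0,0,0],[0.004,0,0,0,0],[0.004,0,0,0,0]]'
python3 -m pendant '[[0.002,0,0,0,0],[0.004,0,0,0,0],[0.004,0,0,0,0]]'
```

```text
clock: 22.58
tool_pos: [0.4489, -0.1018, 0.1295]
orientation: [179.9, 0.4, -10.8]
force: [-15.4, 5.7, 11.7]
opening: 0.0003
gripper_force: 8.2
clock: 22.95
tool_pos: [0.4518, -0.1026, 0.1294]
orientation: [179.9, 0.5, -10.8]
force: [-18.7, 7.1, 14.7]
opening: 0.0004
gripper_force: 10.1
```

Firm: the force climbs steadily while the handle hardly turns. I back off, lift and check.

```bash

python3 -m pendant '[[-0.01,0,0,0,0],[-0.025,0,0,0,0],[-0.025,0,-0.05,0,0],[-0.025,0,-0.1,0,0],[-0.025,0,-0.12,0,0],[-0.025,0,-0.12,0,0]]'
python3 - <<'E'
from h import *
s=snap('scene'); c=proj(s,vise(0,-.05,.08)).astype(int)
im=s['frame'][c[1]-50:c[1]+40,c[0]-60:c[0]+60]; cv2.imwrite('pics/v5.png',cv2.resize(im,(800,600),interpolation=cv2.INTER_CUBIC)[:,:,::-1])
hsv=cv2.cvtColor(s['frame'],cv2.COLOR_RGB2HSV);W=s['W'];
m=(abs(W[...,0]-VX)<.06)&(abs(W[...,1]-VY)<.05)&(W[...,2]>.068)&(hsv[...,0]>14)&(hsv[...,0]<30)&(hsv[...,1]>90)
p=W[m]-[VX,VY,0]; ca,sa=np.cos(VA),np.sin(VA); x=p[:,0]*ca+p[:,1]*sa; y=-p[:,0]*sa+p[:,1]*ca
print(m.sum(),np.percentile(x,[3,97]),np.percentile(y,[3,97]),np.median(p[:,2]))
E
```

```text
clock: 23.7
tool_pos: [0.4333, -0.0975, 0.2522]
orientation: [-179.9, -0.3, -10.7]
force: [-0.5, 1.1, -0.7]
opening: 0.0004
gripper_force: 0.0
51 [-0.02737015  0.00298602] [-0.01404839  0.01540891] 0.07470322103978236
```

View pics/v5.png

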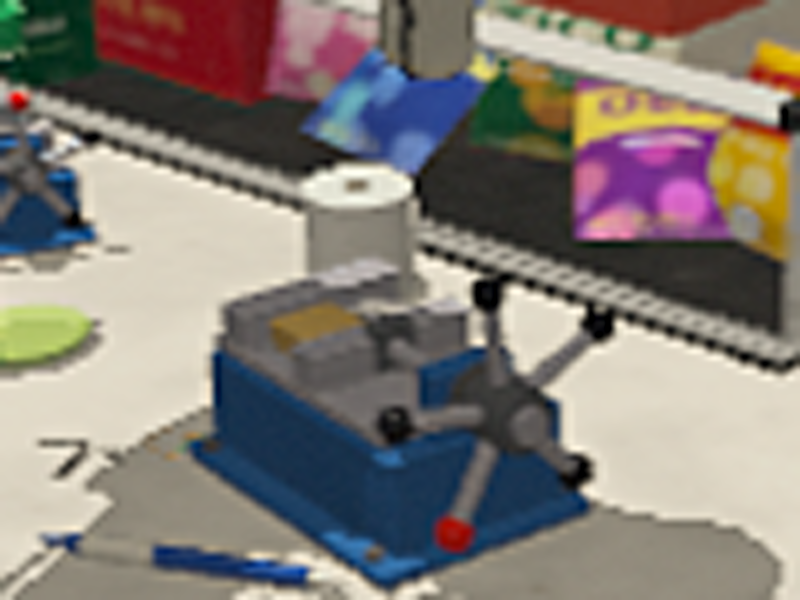

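The jaws are closed on the padlock, with its brass body at (318,325) flat between them; its measured top height is 75 mm and its body spans vise x −27 to +3 mm, so it is centred. The red knob is at (455,533), q ≈ 3.65. I hand the job in.

```bash
python3 -c "
from plant import job
print(job.close_job())"
```

```text
the job is handed in; nothing more can be done
None
```

The padlock is lying flat and centred in the blue vise with the jaws tightened on it. The job was handed in at about 24 s of the 72 s allowed; the hand-in returned no verdict, and I could not measure the jaw force directly.

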